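# Fit the mixing paddle on its drive spindle

## Robot

A 6-joint arm with a two-finger parallel gripper is mounted at the origin on a cart in front of the work surface, level with it; the furniture and walls round the work are solid. World frame = base frame: x ahead of the robot, y to its left, z up, the work surface at z = 0. Lengths are in mm, angles in rad, forces in N, time in s.
With the tool pointing down it reaches from about 350 to 875 mm from the base axis. Payload 4.2 kg.
Tool frame: the origin (TCP) lies at the very end of the fingers, on their centre line; the grasp point (between the pads) lies 19 mm behind it; z points along the fingers, y is the line along which they close (so a half turn about z gives the same grasp; the last joint's range is limited). The gripper opens to 85 mm and grips with 20 to 120 N. Pads are 22 mm wide; open, the fingers measure 114 mm over their backs; the gripper's body (76 mm by 85 mm) begins 54 mm behind the grasp point. The pads swing forward as they close: fully open they stand 13 mm farther back than shut.
Start: joints at [-1.05, 0.385, 0.008, 0, -1.194, -0.259], TCP at [161.779, -603.678, 231.312] pointing down, gripper open.
Joint ranges: [-3.14, 3.14], [-1.21, 2.06], [-1.07, 1.41], [-3.16, 2.05], [-2.99, -0.16], [-3.1, 3.1]. Speed limits (rad/s): [2.79, 2.79, 3.14, 3.14, 3.14, 3.14].

## Interface

Orientations are given as a unit quaternion [x, y, z, w].
In Python, from bench import arm, optics gives the robot as it stands. The module is installed in compiled form; this text tells all that it offers.
- The arm moves only by the tool step_arm, never from a script. Its argument "motion" is a list of rows, each an object with "dr": the turn, a rotation vector about the tool's x, y, z in units of 8 degrees (1.0 is 8 degrees), a list of three; "slide": the shift along the tool's x, y, z in mm, a list of three; "jaw": the finger opening in mm, from 0 to 85.4. A call has exactly 8 rows; each row is the pose to reach, as a shift and turn from the pose commanded when the call began, along the tool's axes at that moment; what a row does not reach only later rows make up. A row lasts 1/8 s, in which the tool goes at most 62.5 mm and 10.7 degrees, less where a joint would pass 70% of its speed; a pose out of reach is approached as far as the arm can. A call with a gripper value outside its range is refused whole. The fingers move at their own pace and stop on an object; the grip force is fixed at half the most. Time passes only in rows, so rows that repeat a pose let the fingers close, or fill a call up. It gives the time, the measured TCP pose, the force, the opening and the grip force at its end, in the units of the state.
- arm.read_state(): the state, without advancing time (a new reading comes with each control period).
- optics.get_image(name): name is "scene" or "top"; returns the picture (384x512x3 uint8, blue, green, red); there is no depth.
- optics.camera_info(name): a dict with "camera_matrix" (3x3 intrinsics, pixels), "k1" (the pictures are not rectified: a ray, as slopes to the right and down, at radius r is drawn at 1 + k1 r^2 times it, then the intrinsics apply), "view" (4x4, takes a point from world to camera coordinates). Camera axes: x right, y up, looking along -z (the intrinsics and any distortion apply to the point x, -y, -z); pixel columns grow to the right and rows downward; lengths in mm; the calibration is good to about 2 mm. A picture is of the moment at which its call begins. camera_info takes no time and is no camera call.
- arm.job_done(): hands the job in; it is judged then, once.
The state is a dict: "clock": time; "joints": joint angles; "joint_vel": joint speeds; "joint_efforts": joint torques, N m; "position": TCP position; "ee_rot": TCP orientation; "contact_force": force on the tool from outside, world axes, zero at the start; "wrist_torque": the same for the moment, N m; "gripper_width": finger opening in mm; "grasp_force": force on a finger pad.
Only numpy, scipy, OpenCV 4.12 (cv2) and the standard library are available. Lean on these libraries where they do the work, as an engineer would, in place of code of your own. Each camera call takes 0.05 s, during which the arm holds its last target. There are 200 camera calls.

## Task

Fit the white mixing paddle onto the upright spindle of the small table mixer: pick it up by its square grip, turn it until its cross-shaped bore meshes with the cross-shaped spindle, and slide it gently down until the sprung collar is pressed fully home, never forcing it against the mixer with more than 40 N. Finish while still gripping the paddle and keeping it pressed home (the spring pushes it back up if you let go), and leave the other things where they stand.

Things in the scene. Friction and masses are not known exactly. Their poses are not given: they have to be found in the camera images.
- paddle_grip (a point): White plastic mixing paddle, loose, upright on the table, about 140 g. Top: square grip 28 x 28 x 34 mm, faces square to x and y. Below it a round hub, 40 mm across, 44 mm tall; two blunt wings reach 54 mm out along +x and -x, 7 to 26 mm above the underside. Point: centre of the grip, 61 mm above the underside, 17 mm below the top; z up.
- paddle_bore (a point): Centre of the paddle's underside, mouth of its bore (same axes as the grip). The bore is 40 mm deep and cross-shaped: four arms 10 mm wide, 28 mm tip to tip, along x and y, so it fits the spindle in any of four quarter turns.
- spindle_foot (a point): Table mixer: fixed motor base 130 x 130 x 60 mm, black with steel top, speed knob on its -x face. Point: centre of the steel top, on the spindle axis; x, y square to the housing, z up. Paddle underside above this point: 28 mm resting unmeshed on the cross, 14 mm when it meets the collar, 4 mm fully home (grip centre 65 mm above).
- spindle_tip (a point): Tip of the upright steel spindle, 38 mm above the mixer's top (same axes as spindle_foot). The top 10 mm is a round pilot pin, 7 mm in diameter with a tapered tip; below it the spindle is a cross, arms 7 mm wide and 24 mm tip to tip along x and y.
- collar (a joint): The sprung grey collar, a disc 42 mm in diameter round the spindle's foot that the paddle's underside pushes down. 0 = up, 0.010 (m) = pressed fully down on its stop. The spring pushes up with about 3 N at the start and 8 N at the bottom, so the paddle's weight alone does not press it.
- ramekin: Small white dip cup, 65 mm across and 37 mm high, origin at the centre of its underside, a bystander to be left alone
- shaker: White shaker, 41 mm across and 84 mm high, origin at the centre of its underside, a bystander to be left alone
- sachets: Black sachet caddy with sachets, 90 x 64 x 60 mm, origin at the centre of its underside, a bystander to be left alone
Things that resemble listed ones, but are neither listed nor needed, are in the scene too. Leave any yellow look-alike of the part that bears spindle_foot alone.

How it is judged (in metres and radians):
On the way, in this order (a step that is already met when the one before it is completed fails the run):
1. the paddle is lifted clear of the table (height (world z) of paddle_grip above 0.1 m), for 0.1 s.
2. the paddle is meshed with the spindle and pressed fully home (value of joint collar above 0.008 m and z of paddle_grip in the frame of spindle_foot below 0.0675 m and horizontal distance between paddle_grip and spindle_foot below 0.005 m and angle between paddle_grip's own z axis and vertical below 0.12 rad and (angle between the x axis of paddle_grip and the x axis of spindle_foot, either way round below 0.25 rad or angle between the x axis of paddle_grip and the y axis of spindle_foot, either way round below 0.25 rad)), for 0.2 s.
At the end, for the whole second after the job is handed in: The fingers still hold the paddle (contact over 1 N), upright within 0.12 rad, meshed on the spindle (axis within 5 mm, arms within 0.25 rad of a quarter turn, grip centre no more than 67.5 mm above the steel top), with the collar pressed down at least 8 of its 10 mm, at rest (all of step 2 and contact force between the fingers and paddle above 1 N and linear speed of paddle below 0.02 m/s); the arm keeps its last pose, push and grip.
It fails at once if the paddle is forced against the mixer with more than 40 N (contact force between paddle and mixer above 40 N or contact force between paddle and collar above 40 N).
It fails at once if a bystander is moved by more than 30 mm (distance of any of ramekin, shaker, sachets from where it was at the start of the episode above 0.03 m).
It also fails if it takes over 38 s, if anything falls off the work surface, if the arm or the gripper's body presses on something with over 40 N, if the wrist force passes 120 N, or if a joint passes its speed limit or range.

## Working session

There is one attempt and no reset: what is moved stays moved. The work goes in short steps, Python scripts to look and compute and a tool call to move; the robot and the scene stay as the last step left them, time stands still between calls to the robot, and variables do not carry over. Pictures are saved under pics/ and viewed, at most 10 in all, crops included, and the job is handed in when it is done.

Besides the shell and the picture viewer there is one more tool, called after "Emit:" as a command line: name --argument value ..., lists and objects as JSON in quotes. step_arm: Moves the arm, as the interface text tells. Its arguments: {"type":"object","properties":{"motion":{"type":"array","items":{"type":"object","properties":{"dr":{"type":"array","items":{"type":"number"}},"slide":{"type":"array","items":{"type":"number"}},"jaw":{"type":"number"}}}}},"required":["motion"]}

```bash
mkdir -p pics
python3 - <<'E'
from bench import arm, optics
import cv2,numpy as np
for n in("scene","top"):
    cv2.imwrite(f"pics/{n}0.png",optics.get_image(n)); c=optics.camera_info(n); print(n,np.round(c["camera_matrix"],1).tolist(),c["k1"],np.round(c["view"],4).tolist())
s=arm.read_state(); print(s)
E
```

```text
scene [[349.0, 0.0, 257.8], [0.0, 349.0, 193.8], [0.0, 0.0, 1.0]] -0.022156062814492502 [[-0.8491, -0.528, 0.0154, 513.6765], [0.3545, -0.548, 0.7576, -231.6079], [-0.3916, 0.6488, 0.6525, -846.1202], [0.0, 0.0, 0.0, 1.0]]
top [[406.6, 0.0, 259.4], [0.0, 406.6, 185.3], [0.0, 0.0, 1.0]] -0.1144040613607388 [[0.0135, -0.9996, -0.0231, 100.5372], [0.9921, 0.0105, 0.1252, -567.7036], [-0.1249, -0.0246, 0.9919, -1059.4847], [0.0, 0.0, 0.0, 1.0]]
{'clock': 0.1, 'joints': array([-1.05039903e+00,  3.85507408e-01,  6.75772065e-03, -3.76301261e-04,
       -1.19400949e+00, -2.58629635e-01]), 'joint_vel': array([ 0.0013496 , -0.00068284,  0.00418212,  0.00374688,  0.00261534,
       -0.00091221]), 'joint_efforts': array([-7.18778210e-04, -3.93318272e+01,  1.88929188e+01,  4.19799015e+00,
       -2.57335603e-03,  2.59246235e-06]), 'position': array([ 161.62827987, -603.20398115,  230.32106843]), 'ee_rot': array([-1.30441593e-01,  9.91455494e-01,  9.74321002e-04, -2.10900658e-04]), 'contact_force': array([ 0.09626122, -0.05237213, -0.18229587]), 'wrist_torque': array([-0.04006758,  0.02545862, -0.0106902 ]), 'grasp_force': 0.0, 'gripper_width': 85.53766426658402}
```

View pics/scene0.png

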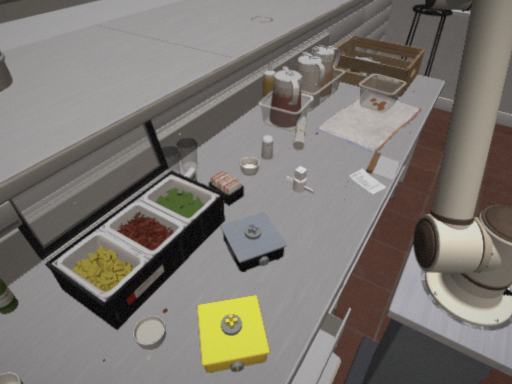

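View pics/top0.png

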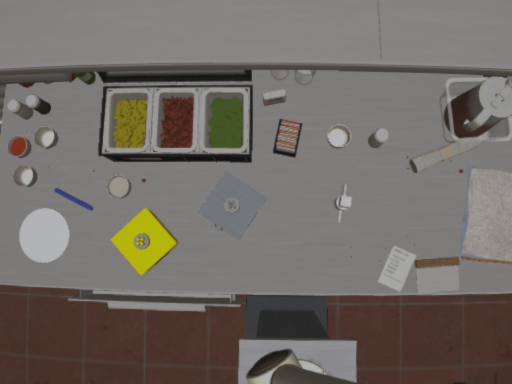

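The top view shows the paddle near (344,202) and the mixer at about (232,205), with the yellow look-alike at (142,241). In the scene view the paddle is near (300,180) and the mixer at (253,235). Next I'll enlarge both and measure.

```bash
cat > h.py <<'E'
from bench import arm, optics
import cv2,numpy as np
from scipy.optimize import brentq
C={n:optics.camera_info(n) for n in("scene","top")}
def ray(n,u,v):
    c=C[n];K=np.array(c["camera_matrix"]);V=np.array(c["view"])
    d=np.array([(u-K[0,2])/K[0,0],(v-K[1,2])/K[1,1]]);rd=np.hypot(*d)
    r=brentq(lambda r:r*(1+c["k1"]*r*r)-rd,0,1.2);d=d*(r/rd if rd else 1)
    R=V[:3,:3];return -R.T@V[:3,3],R.T@np.array([d[0],-d[1],-1])
def onz(n,u,v,z):
    o,d=ray(n,u,v);return o+d*(z-o[2])/d[2]
def tri(a,b):
    A=0;B=0
    for n,p in(("scene",a),("top",b)):
        o,d=ray(n,*p);d/=np.linalg.norm(d);P=np.eye(3)-np.outer(d,d);A=A+P;B=B+P@o
    return np.linalg.solve(A,B)
def proj(n,p):
    c=C[n];q=np.array(c["view"])[:3]@np.append(p,1);s=np.array([q[0],-q[1]])/-q[2]
    s=s*(1+c["k1"]*(s@s));K=np.array(c["camera_matrix"]);return np.array([K[0,0]*s[0]+K[0,2],K[1,1]*s[1]+K[1,2]])
def crop(im,u,v,w,h,k): return cv2.resize(im[v:v+h,u:u+w],None,fx=k,fy=k,interpolation=cv2.INTER_CUBIC)
E
python3 - <<'E'
from h import *
t=cv2.imread("pics/top0.png");s=cv2.imread("pics/scene0.png")
a=np.hstack([crop(t,195,168,80,60,5),crop(t,319,178,80,60,5)[:, :400]])
b=np.hstack([crop(s,215,205,80,60,5),crop(s,265,150,80,60,5)])
cv2.imwrite("pics/c1.png",np.vstack([a,b]))
E
```

```text
(no output)
```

View pics/c1.png

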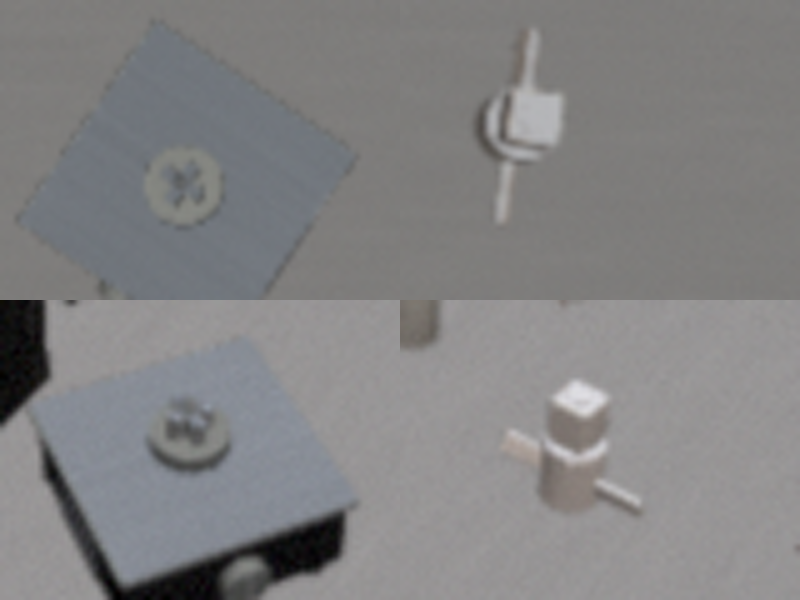

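The crops show the steel top with corners at about (226,172), (266,199) and (198,211.6). The paddle's grip top is centred near (346.2,201.8) in top and (300.6,169.6) in scene, and the wing tips are near (345.2,184) and (339.4,222.4).

Run:
```python
from h import *
t=cv2.imread("pics/top0.png").astype(int);s=cv2.imread("pics/scene0.png").astype(int)
g=lambda x,y,u,v:((x+.5)/5-.5+u,(y+.5)/5-.5+v)
def steel(im,u,v,n):
    m=((im[:,:,0]-im[:,:,2]>12)&(im[:,:,0]>90)).astype(np.uint8); m=cv2.morphologyEx(m,cv2.MORPH_CLOSE,np.ones((5,5)))
    cs,_=cv2.findContours(m,cv2.RETR_EXTERNAL,cv2.CHAIN_APPROX_NONE)
    c=[c for c in cs if cv2.contourArea(c)>500 and cv2.pointPolygonTest(c,(u,v),False)>=0][0]
    w=np.array([onz(n,*p[0],60)[:2] for p in c],np.float32)
    r=cv2.minAreaRect(w); print(n,"steel",r,cv2.contourArea(c))
    M=cv2.convexHull(c)
steel(t,215,190,"top");steel(s,240,230,"scene")
print("grip tri",tri(g(178,98,265,150),g(136,119,319,178)))
print("griptop z78 top",onz("top",*g(136,119,319,178),78),"scene",onz("scene",*g(178,98,265,150),78))
a=onz("top",*g(131,30,319,178),26);b=onz("top",*g(102,222,319,178),26);print("wings",a,b,(a+b)/2,np.degrees(np.arctan2(*(a-b)[[1,0]])),np.linalg.norm(a-b))
# collar centre: z 14 above steel => 74
print("collar top",onz("top",*g(183,187,195,168),74),"spindle cross 88",onz("top",*g(184,185,195,168),88), "scene collar",onz("scene",*g(190,132,215,205),74),"scene cross",onz("scene",*g(189,116,215,205),88))
# angles of grip sides
for p,q in(((113,94),(163,96)),((110,140),(156,146)),((163,96),(156,146)),((113,94),(110,140))):
    A=onz("top",*g(*p,319,178),78);B=onz("top",*g(*q,319,178),78);print(np.degrees(np.arctan2(*(B-A)[[1,0]])),np.linalg.norm(B-A))
```

```text
Traceback (most recent call last):
IndexError: list index out of range
```

```bash
cat > m.py <<'E'
from h import *
g=lambda x,y,u,v:((x+.5)/5-.5+u,(y+.5)/5-.5+v)
def steel(im,u,v,n):
    im=cv2.GaussianBlur(im,(3,3),0).astype(int)
    m=((im[:,:,0]-im[:,:,2]>9)&(im[:,:,0]>80)).astype(np.uint8); m=cv2.morphologyEx(m,cv2.MORPH_CLOSE,np.ones((5,5)));m=cv2.morphologyEx(m,cv2.MORPH_OPEN,np.ones((5,5)))
    cs,_=cv2.findContours(m,cv2.RETR_EXTERNAL,cv2.CHAIN_APPROX_NONE)
    c=[c for c in cs if cv2.contourArea(c)>500 and cv2.pointPolygonTest(c,(u,v),True)>=-3]
    if not c: print("none",im[v,u]);return
    w=np.array([onz(n,*p[0],60)[:2] for p in c[0]],np.float32)
    print(n,"steel",cv2.minAreaRect(w))
E
python3 - <<'E'
from m import *
t=cv2.imread("pics/top0.png");s=cv2.imread("pics/scene0.png")
steel(t,215,190,"top");steel(s,240,230,"scene")
print("grip tri",tri(g(178,98,265,150),g(136,119,319,178)))
print("griptop z78 top",onz("top",*g(136,119,319,178),78),"scene",onz("scene",*g(178,98,265,150),78))
a=onz("top",*g(131,30,319,178),26);b=onz("top",*g(102,222,319,178),26);print("wings",a,b,(a+b)/2,np.degrees(np.arctan2(*(a-b)[[1,0]])),np.linalg.norm(a-b))
print("collar top",onz("top",*g(183,187,195,168),74),"spindle cross 88",onz("top",*g(184,185,195,168),88), "scene collar",onz("scene",*g(190,132,215,205),74),"scene cross",onz("scene",*g(189,116,215,205),88))
for p,q in(((113,94),(163,96)),((110,140),(156,146)),((163,96),(156,146)),((113,94),(110,140))):
    A=onz("top",*g(*p,319,178),78);B=onz("top",*g(*q,319,178),78);print(np.degrees(np.arctan2(*(B-A)[[1,0]])),np.linalg.norm(B-A))
E
```

```text
top steel ((510.1018371582031, 178.43963623046875), (123.21040344238281, 123.89816284179688), 56.884220123291016)
scene steel ((509.3790588378906, 180.60931396484375), (124.44587707519531, 126.22838592529297), 56.64363479614258)
grip tri [ 523.25764221 -117.21166153   76.10531119]
griptop z78 top [ 521.6793446  -117.42643393   78.        ] scene [ 523.6812461  -114.27065585   78.        ]
wings [ 574.90034516 -125.11298986   26.        ] [ 470.37012694 -108.28153807   26.        ] [ 522.63523605 -116.69726396   26.        ] -9.147248657038359 105.87664657103528
collar top [509.44036586 178.89991396  74.        ] spindle cross 88 [509.40748528 177.09495455  88.        ] scene collar [509.50976826 180.54561895  74.        ] scene cross [508.78076077 182.76156876  88.        ]
-91.72639326550184 26.013655401234377
-96.89430309205096 24.002478418882585
171.31550596605868 26.252552634093362
175.7061145601121 23.921197891384146
```

```bash
cat > go.py <<'E'
# usage: go.py x y z yaw(tool y axis, deg) -> slide, dr from the measured pose
import sys,numpy as np
from bench import arm
from scipy.spatial.transform import Rotation as R
s=arm.read_state();r=R.from_quat(s["ee_rot"]);x,y,z,a=map(float,sys.argv[1:]);a=np.radians(a)
yt=np.array([np.cos(a),np.sin(a),0]);zt=np.array([0,0,-1.]);T=R.from_matrix(np.c_[np.cross(yt,zt),yt,zt])
print("slide",np.round(r.inv().apply(np.array([x,y,z])-s["position"]),1),"dr",np.round(np.degrees((r.inv()*T).as_rotvec())/8,2),"F",np.round(s["contact_force"],1),"j6",s["joints"][5],"t",s["clock"])
E
python3 go.py 522.3 -116.5 150 80.9
```

```text
slide [-474.3  376.7   81. ] dr [ 0.01 -0.    3.01] F [ 0.1 -0.1 -0.2] j6 -0.25862963522251814 t 0.1
```

Emit:
step_arm --motion '[{"slide": [-47,37,8],"dr": [0,0,0.3],"jaw": 85},{"slide": [-94,74,16],"dr": [0,0,0.6],"jaw": 85},{"slide": [-141,111,24],"dr": [0,0,0.9],"jaw": 85},{"slide": [-188,148,32],"dr": [0,0,1.2],"jaw": 85},{"slide": [-235,186,40],"dr": [0,0,1.5],"jaw": 85},{"slide": [-282,223,48],"dr": [0,0,1.8],"jaw": 85},{"slide": [-329,261,56],"dr": [0,0,2.1],"jaw": 85},{"slide": [-376,298,64],"dr": [0,0,2.4],"jaw": 85}]'

```text
clock: 1.1
position: [448.5, -216.6, 167.0]
ee_rot: [0.037, 0.999, 0.0, -0.0]
contact_force: [0.4, -0.6, -0.2]
gripper_width: 85.2
grasp_force: 0.0
```

```bash
python3 go.py 522.3 -116.5 150 80.9
```

```text
slide [-66.1 105.4  17. ] dr [ 0.  -0.   0.6] F [ 0.4 -0.6 -0.2] j6 -1.5218240224757325 t 1.1
```

Emit:
step_arm --motion '[{"slide": [-20,35,5],"dr": [0,0,0.2],"jaw": 85},{"slide": [-40,70,10],"dr": [0,0,0.4],"jaw": 85},{"slide": [-66,105,17],"dr": [0,0,0.6],"jaw": 85},{"slide": [-66,105,17],"dr": [0,0,0.6],"jaw": 85},{"slide": [-66,105,17],"dr": [0,0,0.6],"jaw": 85},{"slide": [-66,105,17],"dr": [0,0,0.6],"jaw": 85},{"slide": [-66,105,17],"dr": [0,0,0.6],"jaw": 85},{"slide": [-66,105,17],"dr": [0,0,0.6],"jaw": 85}]'

```text
clock: 2.1
position: [521.1, -119.2, 150.5]
ee_rot: [0.079, 0.997, 0.0, 0.0]
contact_force: [-1.1, -0.2, -0.5]
gripper_width: 85.0
grasp_force: 0.0
```

```bash
python3 go.py 522.3 -116.5 48 80.9
python3 - <<'E'
from h import *
s=optics.get_image("scene");p=proj("scene",[522,-116,90]).astype(int);cv2.imwrite("pics/c2.png",crop(s,p[0]-50,p[1]-40,100,75,7))
E
```

```text
slide [ -0.8   2.8 102.5] dr [0.   0.   0.01] F [-1.1 -0.2 -0.5] j6 -1.8075541484460849 t 2.1
```

View pics/c2.png

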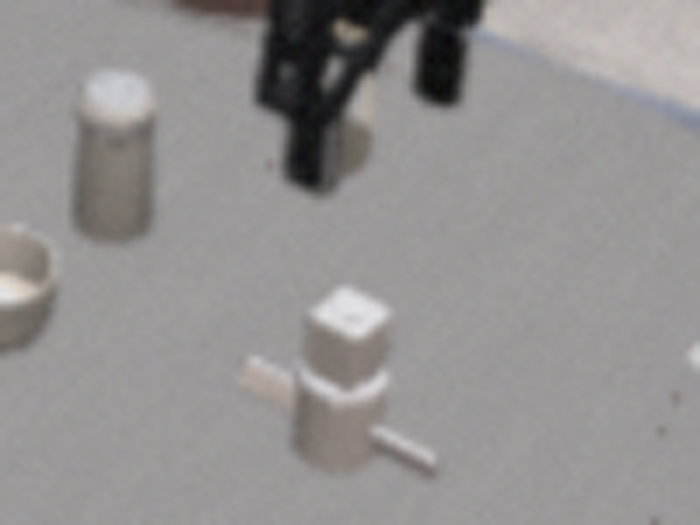

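The gripper is above the paddle with its fingers on either side of the grip (grip top at about (350,312) in the crop). It is well aligned, so I'll descend and close.

Emit:
step_arm --motion '[{"slide": [-1,3,30],"dr": [0,0,0],"jaw": 85},{"slide": [-1,3,60],"dr": [0,0,0],"jaw": 85},{"slide": [-1,3,85],"dr": [0,0,0],"jaw": 85},{"slide": [-1,3,102],"dr": [0,0,0],"jaw": 85},{"slide": [-1,3,102],"dr": [0,0,0],"jaw": 85},{"slide": [-1,3,102],"dr": [0,0,0],"jaw": 60},{"slide": [-1,3,102],"dr": [0,0,0],"jaw": 45},{"slide": [-1,3,102],"dr": [0,0,0],"jaw": 40}]'

```text
clock: 3.15
position: [523.2, -115.8, 49.0]
ee_rot: [0.078, 0.997, 0.0, 0.001]
contact_force: [0.8, 0.3, -0.0]
gripper_width: 39.9
grasp_force: 0.0
```

Emit:
step_arm --motion '[{"slide": [0,0,0],"dr": [0,0,0],"jaw": 32},{"slide": [0,0,0],"dr": [0,0,0],"jaw": 25},{"slide": [0,0,0],"dr": [0,0,0],"jaw": 15},{"slide": [0,0,0],"dr": [0,0,0],"jaw": 5},{"slide": [0,0,0],"dr": [0,0,0],"jaw": 0},{"slide": [0,0,0],"dr": [0,0,0],"jaw": 0},{"slide": [0,0,0],"dr": [0,0,0],"jaw": 0},{"slide": [0,0,0],"dr": [0,0,0],"jaw": 0}]'

```text
clock: 4.15
position: [523.0, -115.9, 48.7]
ee_rot: [0.078, 0.997, -0.0, 0.0]
contact_force: [-1.0, 0.3, 4.2]
gripper_width: 27.4
grasp_force: 59.3
```

```bash
python3 go.py 522.3 -116.5 200 80.9
```

```text
slide [   0.5   -0.8 -151.3] dr [-0.    0.    0.01] F [-1.   0.3  4.2] j6 -1.812877924490273 t 4.15
```

Emit:
step_arm --motion '[{"slide": [0,0,-20],"dr": [0,0,0],"jaw": 0},{"slide": [0,0,-50],"dr": [0,0,0],"jaw": 0},{"slide": [0,0,-80],"dr": [0,0,0],"jaw": 0},{"slide": [0,0,-110],"dr": [0,0,0],"jaw": 0},{"slide": [0,0,-135],"dr": [0,0,0],"jaw": 0},{"slide": [0,0,-150],"dr": [0,0,0],"jaw": 0},{"slide": [0,0,-150],"dr": [0,0,0],"jaw": 0},{"slide": [0,0,-150],"dr": [0,0,0],"jaw": 0}]'

```text
clock: 5.15
position: [521.9, -115.7, 196.8]
ee_rot: [0.079, 0.997, 0.0, -0.001]
contact_force: [0.5, 0.0, -2.7]
gripper_width: 27.2
grasp_force: 59.6
```

```bash
python3 go.py 509.6 179.4 180 56.8
```

```text
slide [ 58.4 289.5  17. ] dr [-0.   -0.02  3.02] F [ 0.5  0.  -2.7] j6 -1.8128877732482174 t 5.15
```

Emit:
step_arm --motion '[{"slide": [6,30,0],"dr": [0,0,0.3],"jaw": 0},{"slide": [15,75,0],"dr": [0,0,0.8],"jaw": 0},{"slide": [25,124,0],"dr": [0,0,1.3],"jaw": 0},{"slide": [35,173,0],"dr": [0,0,1.8],"jaw": 0},{"slide": [45,222,0],"dr": [0,0,2.3],"jaw": 0},{"slide": [53,262,0],"dr": [0,0,2.7],"jaw": 0},{"slide": [58,289.5,0],"dr": [0,0,3.0],"jaw": 0},{"slide": [58,289.5,0],"dr": [0,0,3.0],"jaw": 0}]'

```text
clock: 6.15
position: [510.2, 180.6, 196.7]
ee_rot: [0.283, 0.959, -0.001, -0.001]
contact_force: [0.5, -0.5, -2.7]
gripper_width: 27.4
grasp_force: 59.9
```

Emit:
step_arm --motion '[{"slide": [0,0,10],"dr": [0,0,0],"jaw": 0},{"slide": [0,0,20],"dr": [0,0,0],"jaw": 0},{"slide": [0,0,30],"dr": [0,0,0],"jaw": 0},{"slide": [0,0,30],"dr": [0,0,0],"jaw": 0},{"slide": [0,0,30],"dr": [0,0,0],"jaw": 0},{"slide": [0,0,30],"dr": [0,0,0],"jaw": 0},{"slide": [0,0,30],"dr": [0,0,0],"jaw": 0},{"slide": [0,0,30],"dr": [0,0,0],"jaw": 0}]'

```text
clock: 7.15
position: [510.9, 179.3, 168.5]
ee_rot: [0.284, 0.959, 0.0, 0.0]
contact_force: [0.0, -0.3, -2.1]
gripper_width: 27.1
grasp_force: 59.8
```

```bash
python3 go.py 509.6 179.4 160 56.8
python3 - <<'E'
from h import *
s=optics.get_image("scene");t=optics.get_image("top")
cv2.imwrite("pics/s3.png",s);cv2.imwrite("pics/t3.png",t)
p=proj("scene",[510,180,130]).astype(int);q=proj("top",[510,180,130]).astype(int);print(p,q)
cv2.imwrite("pics/c3.png",np.hstack([crop(s,p[0]-25,p[1]-20,57,84,7),crop(t,q[0]-28,q[1]-42,57,84,7)]))
E
```

```text
slide [ 1.1 -0.6  8.5] dr [0.   0.   0.03] F [ 0.  -0.3 -2.1] j6 -2.78380236056886 t 7.15
[252 214] [228 203]
```

View pics/c3.png

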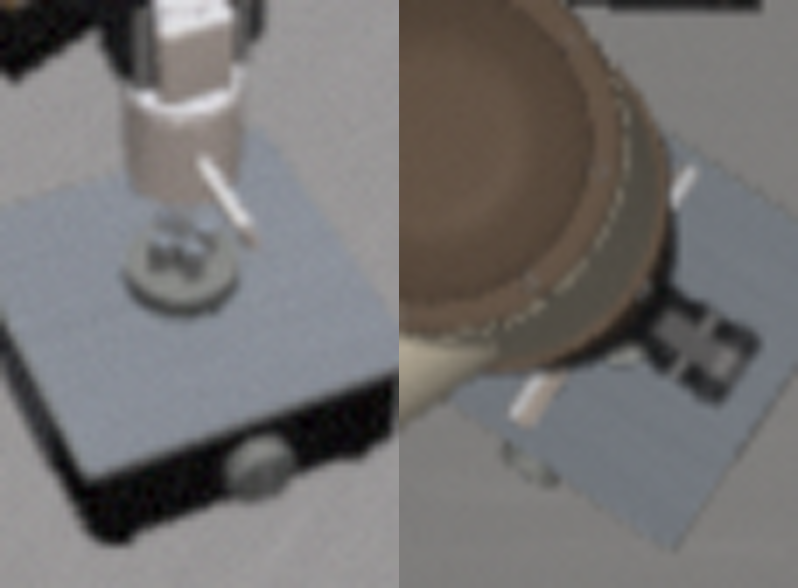

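The scene crop shows the paddle above the collar with the hub centred near x=183 and the collar near 182. The top crop shows wings parallel to the housing edges, with tips near (690,165) and (520,418). Now I'll measure how well the paddle is centred.

Run:
```python
from h import *
s=cv2.imread("pics/s3.png").astype(int);t=cv2.imread("pics/t3.png").astype(int)
G=lambda x,y,u,v:((x+.5)/7-.5+u,(y+.5)/7-.5+v)
a=onz("top",*G(688-399,168,200,161),146.5);b=onz("top",*G(522-399,414,200,161),146.5)
print("wings",a,b,(a+b)/2,np.degrees(np.arctan2(*(a-b)[[1,0]])),np.linalg.norm(a-b))
# predicted scene silhouettes: hub for paddle on TCP, collar for mixer estimate
th=np.linspace(0,6.283,73)
def circ(c,r,z): return np.array([proj("scene",[c[0]+r*np.cos(k),c[1]+r*np.sin(k),z]) for k in th])
for nm,c,r,z in(("hubbot",(510.9,179.3),20,120.5),("hubmid",(510.9,179.3),20,142),("hubtop",(510.9,179.3),20,164.5),("collar",(509.6,179.4),21,74)):
    P=circ(c,r,z);lo=P.min(0);hi=P.max(0);f=lambda p:((p-np.array([227,194])+.5)*7-.5).round(0)
    print(nm,f(lo),f(hi))
g=s.sum(2)
for v in (211,213,215): print(v,g[v,240:266].tolist())
```

```text
wings [553.90717869 149.67094574 146.5       ] [467.95489855 205.32451524 146.5       ] [510.93103862 177.49773049 146.5       ] -32.92280710645972 102.39684692551673
hubbot [124. 127.] [239. 208.]
hubmid [123.  82.] [240. 163.]
hubtop [123.  34.] [242. 114.]
collar [125. 218.] [242. 303.]
211 [461, 445, 450, 440, 377, 326, 325, 342, 373, 419, 427, 464, 502, 475, 462, 459, 436, 409, 391, 376, 355, 386, 429, 444, 452, 454]
213 [450, 445, 451, 441, 380, 326, 327, 340, 363, 364, 376, 383, 386, 384, 386, 403, 394, 396, 383, 377, 360, 371, 409, 423, 433, 445]
215 [442, 451, 448, 455, 408, 343, 321, 337, 358, 372, 376, 379, 392, 387, 390, 410, 406, 389, 387, 374, 352, 375, 413, 433, 428, 420]
```

Emit:
step_arm --motion '[{"slide": [1,0,4],"dr": [0,0,0],"jaw": 0},{"slide": [1,0,8],"dr": [0,0,0],"jaw": 0},{"slide": [1,0,12],"dr": [0,0,0],"jaw": 0},{"slide": [1,0,15],"dr": [0,0,0],"jaw": 0},{"slide": [1,0,18],"dr": [0,0,0],"jaw": 0},{"slide": [1,0,20],"dr": [0,0,0],"jaw": 0},{"slide": [1,0,20],"dr": [0,0,0],"jaw": 0},{"slide": [1,0,20],"dr": [0,0,0],"jaw": 0}]'

```text
clock: 8.25
position: [510.1, 179.8, 148.4]
ee_rot: [0.284, 0.959, 0.0, 0.0]
contact_force: [-0.9, -0.3, -0.5]
gripper_width: 27.3
grasp_force: 59.8
```

Emit:
step_arm --motion '[{"slide": [0,0,1],"dr": [0,0,0],"jaw": 0},{"slide": [0,0,2],"dr": [0,0,0],"jaw": 0},{"slide": [0,0,3],"dr": [0,0,0],"jaw": 0},{"slide": [0,0,4],"dr": [0,0,0],"jaw": 0},{"slide": [0,0,5],"dr": [0,0,0],"jaw": 0},{"slide": [0,0,6],"dr": [0,0,0],"jaw": 0},{"slide": [0,0,7],"dr": [0,0,0],"jaw": 0},{"slide": [0,0,7],"dr": [0,0,0],"jaw": 0}]'

```text
clock: 9.25
position: [509.9, 179.7, 141.2]
ee_rot: [0.284, 0.959, -0.0, -0.0]
contact_force: [-0.3, 0.7, -1.6]
gripper_width: 27.2
grasp_force: 59.8
```

```bash
python3 go.py 509.8 179.2 111.7 56.8
```

```text
slide [-0.2 -0.5 29.5] dr [-0.   -0.    0.02] F [-0.3  0.7 -1.6] j6 -2.7856102491452863 t 9.25
```

Emit:
step_arm --motion '[{"slide": [0,0,1],"dr": [0,0,0],"jaw": 0},{"slide": [0,0,2],"dr": [0,0,0],"jaw": 0},{"slide": [0,0,3],"dr": [0,0,0],"jaw": 0},{"slide": [0,0,4],"dr": [0,0,0],"jaw": 0},{"slide": [0,0,5],"dr": [0,0,0],"jaw": 0},{"slide": [0,0,5.5],"dr": [0,0,0],"jaw": 0},{"slide": [0,0,5.5],"dr": [0,0,0],"jaw": 0},{"slide": [0,0,5.5],"dr": [0,0,0],"jaw": 0}]'

```text
clock: 10.25
position: [510.0, 179.8, 135.8]
ee_rot: [0.284, 0.959, 0.0, 0.0]
contact_force: [-0.0, 0.5, -2.1]
gripper_width: 26.9
grasp_force: 59.8
```

Emit:
step_arm --motion '[{"slide": [0,0,0.5],"dr": [0,0,0],"jaw": 0},{"slide": [0,0,0.5],"dr": [0,0,0],"jaw": 0},{"slide": [0,0,1],"dr": [0,0,0],"jaw": 0},{"slide": [0,0,1],"dr": [0,0,0],"jaw": 0},{"slide": [0,0,1.5],"dr": [0,0,0],"jaw": 0},{"slide": [0,0,1.5],"dr": [0,0,0],"jaw": 0},{"slide": [0,0,1.5],"dr": [0,0,0],"jaw": 0},{"slide": [0,0,1.5],"dr": [0,0,0],"jaw": 0}]'

```text
clock: 11.25
position: [510.0, 179.7, 134.3]
ee_rot: [0.284, 0.959, 0.0, 0.0]
contact_force: [-0.3, 0.4, -1.5]
gripper_width: 27.1
grasp_force: 59.8
```

Emit:
step_arm --motion '[{"slide": [0,0,0.5],"dr": [0,0,0],"jaw": 0},{"slide": [0,0,1],"dr": [0,0,0],"jaw": 0},{"slide": [0,0,1.5],"dr": [0,0,0],"jaw": 0},{"slide": [0,0,2],"dr": [0,0,0],"jaw": 0},{"slide": [0,0,2.5],"dr": [0,0,0],"jaw": 0},{"slide": [0,0,2.5],"dr": [0,0,0],"jaw": 0},{"slide": [0,0,2.5],"dr": [0,0,0],"jaw": 0},{"slide": [0,0,2.5],"dr": [0,0,0],"jaw": 0}]'

```text
clock: 12.25
position: [510.0, 179.7, 131.8]
ee_rot: [0.284, 0.959, 0.0, 0.0]
contact_force: [-0.3, -0.4, -1.7]
gripper_width: 26.9
grasp_force: 59.8
```

Emit:
step_arm --motion '[{"slide": [0,0,1],"dr": [0,0,0],"jaw": 0},{"slide": [0,0,2],"dr": [0,0,0],"jaw": 0},{"slide": [0,0,3],"dr": [0,0,0],"jaw": 0},{"slide": [0,0,4],"dr": [0,0,0],"jaw": 0},{"slide": [0,0,5],"dr": [0,0,0],"jaw": 0},{"slide": [0,0,6],"dr": [0,0,0],"jaw": 0},{"slide": [0,0,6],"dr": [0,0,0],"jaw": 0},{"slide": [0,0,6],"dr": [0,0,0],"jaw": 0}]'

```text
clock: 13.25
position: [510.0, 179.7, 125.8]
ee_rot: [0.284, 0.959, 0.0, 0.0]
contact_force: [0.3, 0.3, -1.9]
gripper_width: 27.1
grasp_force: 59.8
```

The paddle is clearly meshed: its underside is about 11 mm below the cross top and there is no load on the wrist. Next I'll press the collar.

Emit:
step_arm --motion '[{"slide": [0,0,1.5],"dr": [0,0,0],"jaw": 0},{"slide": [0,0,3],"dr": [0,0,0],"jaw": 0},{"slide": [0,0,4],"dr": [0,0,0],"jaw": 0},{"slide": [0,0,5],"dr": [0,0,0],"jaw": 0},{"slide": [0,0,6],"dr": [0,0,0],"jaw": 0},{"slide": [0,0,7],"dr": [0,0,0],"jaw": 0},{"slide": [0,0,8],"dr": [0,0,0],"jaw": 0},{"slide": [0,0,8],"dr": [0,0,0],"jaw": 0}]'

```text
clock: 14.25
position: [510.0, 179.7, 117.9]
ee_rot: [0.284, 0.959, -0.0, 0.0]
contact_force: [-1.9, -1.3, 4.5]
gripper_width: 27.5
grasp_force: 60.4
```

Emit:
step_arm --motion '[{"slide": [0,0,0.5],"dr": [0,0,0],"jaw": 0},{"slide": [0,0,1],"dr": [0,0,0],"jaw": 0},{"slide": [0,0,1.5],"dr": [0,0,0],"jaw": 0},{"slide": [0,0,2],"dr": [0,0,0],"jaw": 0},{"slide": [0,0,2.5],"dr": [0,0,0],"jaw": 0},{"slide": [0,0,3],"dr": [0,0,0],"jaw": 0},{"slide": [0,0,3],"dr": [0,0,0],"jaw": 0},{"slide": [0,0,3],"dr": [0,0,0],"jaw": 0}]'

```text
clock: 15.25
position: [510.0, 179.7, 114.9]
ee_rot: [0.284, 0.959, -0.0, 0.0]
contact_force: [-1.7, -1.0, 5.0]
gripper_width: 27.4
grasp_force: 60.6
```

Emit:
step_arm --motion '[{"slide": [0,0,0.3],"dr": [0,0,0],"jaw": 0},{"slide": [0,0,0.6],"dr": [0,0,0],"jaw": 0},{"slide": [0,0,0.9],"dr": [0,0,0],"jaw": 0},{"slide": [0,0,1.2],"dr": [0,0,0],"jaw": 0},{"slide": [0,0,1.5],"dr": [0,0,0],"jaw": 0},{"slide": [0,0,1.5],"dr": [0,0,0],"jaw": 0},{"slide": [0,0,1.5],"dr": [0,0,0],"jaw": 0},{"slide": [0,0,1.5],"dr": [0,0,0],"jaw": 0}]'

```text
clock: 16.25
position: [510.1, 179.7, 113.5]
ee_rot: [0.284, 0.959, 0.0, 0.0]
contact_force: [-1.8, -0.0, 4.7]
gripper_width: 27.1
grasp_force: 60.7
```

Emit:
step_arm --motion '[{"slide": [0,0,0.2],"dr": [0,0,0],"jaw": 0},{"slide": [0,0,0.4],"dr": [0,0,0],"jaw": 0},{"slide": [0,0,0.6],"dr": [0,0,0],"jaw": 0},{"slide": [0,0,0.6],"dr": [0,0,0],"jaw": 0},{"slide": [0,0,0.6],"dr": [0,0,0],"jaw": 0},{"slide": [0,0,0.6],"dr": [0,0,0],"jaw": 0},{"slide": [0,0,0.6],"dr": [0,0,0],"jaw": 0},{"slide": [0,0,0.6],"dr": [0,0,0],"jaw": 0}]'

```text
clock: 17.25
position: [510.0, 179.7, 113.0]
ee_rot: [0.284, 0.959, 0.0, 0.0]
contact_force: [-0.9, -1.1, 6.6]
gripper_width: 27.2
grasp_force: 60.7
```

Emit:
step_arm --motion '[{"slide": [0,0,0.2],"dr": [0,0,0],"jaw": 0},{"slide": [0,0,0.4],"dr": [0,0,0],"jaw": 0},{"slide": [0,0,0.5],"dr": [0,0,0],"jaw": 0},{"slide": [0,0,0.5],"dr": [0,0,0],"jaw": 0},{"slide": [0,0,0.5],"dr": [0,0,0],"jaw": 0},{"slide": [0,0,0.5],"dr": [0,0,0],"jaw": 0},{"slide": [0,0,0.5],"dr": [0,0,0],"jaw": 0},{"slide": [0,0,0.5],"dr": [0,0,0],"jaw": 0}]'

```text
clock: 18.25
position: [510.1, 179.7, 112.6]
ee_rot: [0.284, 0.959, 0.0, 0.0]
contact_force: [-2.6, -1.2, 7.3]
gripper_width: 27.1
grasp_force: 60.8
```

Run:
```python
from h import *
s=optics.get_image("scene");p=proj("scene",[510,180,100]).astype(int)
cv2.imwrite("pics/c4.png",crop(s,p[0]-50,p[1]-40,100,75,8))
f=[]
for _ in range(5):
    optics.get_image("top");f.append(arm.read_state()["contact_force"])
print(np.mean(f,0))
```

```text
[-2.33683445 -1.41036109  7.58511083]
```

View pics/c4.png

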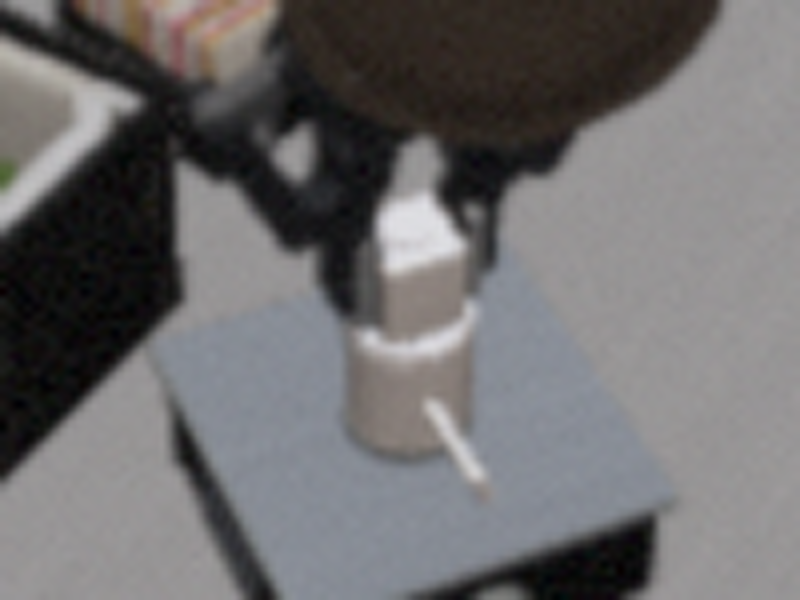

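The paddle sits low on the mixer with its hub bottom near (410,455) and almost no collar showing. The load of about 9 N suggests the stop, so I'll press a bit more to confirm it.

Emit:
step_arm --motion '[{"slide": [0,0,0.2],"dr": [0,0,0],"jaw": 0},{"slide": [0,0,0.4],"dr": [0,0,0],"jaw": 0},{"slide": [0,0,0.5],"dr": [0,0,0],"jaw": 0},{"slide": [0,0,0.5],"dr": [0,0,0],"jaw": 0},{"slide": [0,0,0.5],"dr": [0,0,0],"jaw": 0},{"slide": [0,0,0.5],"dr": [0,0,0],"jaw": 0},{"slide": [0,0,0.5],"dr": [0,0,0],"jaw": 0},{"slide": [0,0,0.5],"dr": [0,0,0],"jaw": 0}]'

```text
clock: 19.55
position: [510.1, 179.7, 112.6]
ee_rot: [0.284, 0.959, 0.0, 0.0]
contact_force: [-3.2, -0.6, 8.5]
gripper_width: 27.3
grasp_force: 61.1
```

Run:
```python
from h import *
f=[]
for _ in range(5):
    optics.get_image("top");s=arm.read_state();f.append(s["contact_force"])
print(np.mean(f,0),s["position"])
```

```text
[-3.46362484 -0.84393291  9.30990549] [510.10504959 179.69977931 112.63589038]
```

The TCP has stopped descending at 112.6 mm while the force rises, so the collar is on its stop.

```bash
python3 -c "
from bench import arm
print(arm.job_done())"
```

```text
the job is handed in; nothing more can be done
None
```

I fitted the paddle onto the mixer spindle, meshed and with the collar pressed to its stop at about 9 N on the wrist, and handed the job in at about 20 s still gripping it; no verdict came back.

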